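Click the channel selector round to green and load it

ROBOT

A 6-joint arm with a two-finger parallel gripper is mounted at the origin on a cart in front of the work surface, level with it; the furniture and walls round the work are solid. World frame = base frame: x ahead of the robot, y to its left, z up, the work surface at z = 0. Lengths are in m, angles in rad, forces in N, time in s.
With the tool pointing down it reaches from about 0.275 to 0.725 m from the base axis. Payload 5.6 kg.
Tool frame: the origin (TCP) lies between the finger pads; the fingertips stand arm.tip_extent ahead of it and the grasp point (between the pads) lies 5 mm behind it (arm.tip_extent is the distance from the TCP to the fingertips, in m); y points along the fingers, x is the direction in which the jaws open and shut, and the axes are right-handed (so a half turn about y gives the same grasp; the last joint's range is limited). The gripper opens to 85 mm and grips with 20 to 120 N. Pads are 22 mm wide; open, the fingers measure 114 mm over their backs; the gripper's body (76 mm by 85 mm) begins 54 mm behind the grasp point. The pads swing forward as they close: fully open they stand 13 mm farther back than shut.
Start: joints at [1.435, 0.255, 0.108, 0, -1.424, -0.285], TCP at [0.225, 0.502, 0.225] pointing down, gripper open.
Joint ranges: [-2.95, 2.95], [-1.21, 1.97], [-1.09, 1.5], [-2.87, 1.71], [-2.94, -0.07], [-3.05, 3.05]. Speed limits (rad/s): [2.57, 2.57, 3.14, 3.14, 3.14, 3.14].

INTERFACE

Orientations are given as a unit quaternion [w, x, y, z].
In Python, from plant import arm, camera, camera_params gives the robot as it stands. The module is installed in compiled form; this text tells all that it offers.
- The arm moves only by the tool send_rows, never from a script. Its argument "deltas" is a list of rows, each a list of 7 numbers: the shift along the tool's x, y, z in mm, then the turn, a rotation vector about the tool's x, y, z in degrees, then the opening, from 0 (shut) to 1 (fully open). In form: [[x, y, z, ax, ay, az, grip], ...]. A call has 1 to 8 rows; each row is the pose to reach, as a shift and turn from the pose commanded when the call began, along the tool's axes at that moment; what a row does not reach only later rows make up. A row lasts 1/12 s, in which the tool goes at most 41.7 mm and 7.16 degrees, less where a joint would pass 70% of its speed; a pose out of reach is approached as far as the arm can. A call with a gripper value outside its range is refused whole. The fingers move at their own pace and stop on an object; the grip force is fixed at half the most. Time passes only in rows, so rows that repeat a pose let the fingers close. It gives the time, the measured TCP pose, the force and the opening at its end, in the units of the state.
- arm.get_state(): the state, without advancing time (a new reading comes with each control period).
- camera(name): name is "scene" or "top" or "wrist"; returns the picture (420x560x3 uint8, red, green, blue); there is no depth.
- camera_params(name): a dict with "vfov" (degrees; the focal length in pixels is half the picture's height over the tangent of half this angle, whatever the lens; pixels are square), "cx", "cy" (the principal point, pixels), "extrinsics" (4x4, takes a point from camera to world coordinates). Camera axes: x right, y up, looking along -z (the intrinsics and any distortion apply to the point x, -y, -z); pixel columns grow to the right and rows downward; lengths in m; the calibration is good to about 2 mm. A picture is of the moment at which its call begins: read the wrist's pose just before it. camera_params takes no time and is no camera call; for the wrist camera it gives the pose at the moment of the call.
- arm.close_job(): hands the job in, once; it reports no verdict.
The state is a dict: "time": time; "q": joint angles; "qvel": joint speeds; "joint_torque": joint torques, N m; "ee_pos": TCP position; "tool_rot": TCP orientation; "wrist_force": force on the tool from outside, world axes, zero at the start; "ft_torque": the same for the moment, N m; "finger_gap": opening from 0.0 (shut) to 1.0 (fully open).
Only numpy, scipy, OpenCV 4.12 (cv2) and the standard library are available. Lean on these libraries where they do the work, as an engineer would, in place of code of your own. Each camera call takes 0.05 s, during which the arm holds its last target.

TASK

On the bench-top fibre channel selector, push the pointer of the black dial round clockwise with a fingertip, click by click, until it rests at the position with the green dot, and do not go past it. Then press the yellow button all the way down to load that channel, and let it go. Only push and press, grasping nothing: the box must not be lifted or shoved about, and the attenuator, the two transceivers and the pen beside it stay where they are.

Things in the scene. Friction and masses are not known exactly. Their poses are not given: they have to be found in the camera images.
- selector_unit: Loose grey instrument box with white top panel, 170 (x) x 150 (y) x 45 mm, 1.6 kg on rubber feet; sideways pushes over 8 N may shift it. Origin: centre of underside, z up, -x its front (small fibre adapters). In its frame the dial axis is at x = 12 mm, the button axis at x = -56 mm, both y = 0; panel at z = 45 mm.
- selector (a joint): Dial angle, rad, growing clockwise seen from above: 0 = pointer at the first dot (75 degrees left of the box's +x), then 0.524 a dot; green (fifth) dot 2.094, sixth and last 2.618, stops 0.12 beyond first and last. Detents: about 5 N at 45 mm radius moves it; once over half way (0.262) to the next dot it snaps on and rests there. Starts at the first, second or third dot.
- selector_axis (a point): Point on the dial's vertical axis level with the pointer's top, 78 mm above the box's underside. The dial is a black disc of 36 mm radius, its flat top 56 mm above the box's underside; the pointer stands on it.
- pointer_end (a point): Middle of the pointer's outer end face, 54 mm from the dial axis, 67 mm above the box's underside. The pointer is an upright black bar with a white line on top: 12 mm wide, from 56 to 78 mm above the box's underside, reaching from 20 mm behind the axis to 54 mm in front. Both its sides are free to push.
- green_dot (a point): Centre of the larger green dot (12 mm across, flat on the panel), the fifth of six dots 30 degrees apart, 64 mm from the dial axis; the other five are small and black.
- load_button (a joint): Travel of the yellow button, m: 0 = up, 0.006 = fully down; it springs back. It takes about 1.5 N to start and 5 N to bottom.
- button_top (a point): Centre of the top of the yellow round button, 28 mm across, standing 13 mm above the panel at rest (10 mm above its dark collar of 42 mm across); it goes straight down 6 mm.
- attenuator: Bystander: loose black attenuator block with a white cap, 24 x 68 x 29 mm, standing left (+y) of the box. Origin: centre of its underside.
- blue_module: Bystander: loose small metal transceiver with a blue bail, 69 x 14 x 11 mm, right (-y) of the box. Origin: centre of its underside.
- black_module: Bystander: loose small metal transceiver with a black bail, 69 x 14 x 11 mm, right (-y) of the box. Origin: centre of its underside.
- pen: Bystander: loose red pen, 145 mm long, 12 mm thick, lying left (+y) of the box, beyond the attenuator. Origin: centre of its underside.
Things that resemble listed ones, but are neither listed nor needed, are in the scene too. Of the things that look like the selector_unit, the larger one is meant.

How it is judged:
On the way, in this order (a step that is already met when the one before it is completed fails the run):
1. the pointer rests at the green dot (value of joint selector between 1.974 and 2.214 rad and velocity of joint selector between -0.3 and 0.3 rad/s), for 0.2 s.
2. the yellow button is pressed all the way down with the pointer at the green dot (value of joint selector between 1.974 and 2.214 rad and value of joint load_button above 0.0045 m), for 0.05 s.
At the end, for the whole second after the job is handed in: The dial rests within 0.12 rad of the green dot's position (2.094), the button is up again (under 1.5 mm), the box stands flat within 30 mm of where it was, and the attenuator, both transceivers and the pen are within 15 mm of where they lay (value of joint selector between 1.974 and 2.214 rad and value of joint load_button below 0.0015 m and height (world z) of selector_unit below 0.004 m and distance of selector_unit from where it was at the start of the episode below 0.03 m and linear speed of selector_unit below 0.01 m/s and distance of each of attenuator, blue_module, black_module, pen from where it was at the start of the episode below 0.015 m); the robot touches nothing.
It fails at once if the pointer goes past the green dot, half way to the next position (value of joint selector above 2.356 rad).
It fails at once if the button is pressed (over 3 mm) while the pointer is not at the green dot (value of joint load_button above 0.003 m and not (value of joint selector between 1.974 and 2.214 rad)).
It fails at once if the box is lifted (10 mm) or tipped (0.1 rad) (height (world z) of selector_unit above 0.01 m or angle between selector_unit's own z axis and vertical above 0.1 rad).
It fails at once if the box is shoved more than 30 mm (distance of selector_unit from where it was at the start of the episode above 0.03 m).
It fails at once if a bystander is lifted or moved more than 15 mm (distance of any of attenuator, blue_module, black_module, pen from where it was at the start of the episode above 0.015 m).
It also fails if it takes over 70 s, if anything falls off the work surface, if the arm or the gripper's body presses on something with over 40 N, if the wrist force passes 120 N, or if a joint passes its speed limit or range.

## Working session

There is one attempt and no reset: what is moved stays moved. The work goes in short steps, Python scripts to look and compute and a tool call to move; the robot and the scene stay as the last step left them, time stands still between calls to the robot, and variables do not carry over. Pictures are saved under pics/ and viewed, and the job is handed in when it is done.

Besides the shell and the picture viewer there is one more tool, called after ">>>" as a command line: name --pt "numbers of a row" for each row, then --argument value for the rest. send_rows: Moves the arm, as the interface text tells. Its arguments: {"type":"object","properties":{"deltas":{"type":"array"}},"required":["deltas"]}

```bash
mkdir -p pics
python3 - <<'E'
from plant import arm,camera,camera_params
import cv2,numpy as np
s=arm.get_state();print(s, arm.tip_extent)
for n in("scene","top"):
    im=camera(n);cv2.imwrite(f"pics/{n}0.png",im[:,:,::-1]);p=camera_params(n);print(n,p)
E
```

```text
{'time': 0.0, 'q': array([ 1.43458406e+00,  2.55784365e-01,  1.07017016e-01, -4.64250795e-04,
       -1.42389260e+00, -2.84637681e-01]), 'qvel': array([-0.00052772, -0.00172589,  0.00030024,  0.00038044,  0.00107598,
       -0.0007943 ]), 'joint_torque': array([ 8.89878065e-04, -3.86627734e+01,  2.37932074e+01,  5.36486372e+00,
       -6.31623159e-03,  1.47356508e-05]), 'ee_pos': array([0.22442055, 0.50158636, 0.22388263]), 'tool_rot': array([-0.38395982,  0.38506596, -0.59302855,  0.59381495]), 'wrist_force': array([ 0.40809999,  0.2362099 , -0.22978891]), 'ft_torque': array([-0.04609329, -0.01130562, -0.00779518]), 'finger_gap': 1.0018525168597066} 0.014
scene {'vfov': 48.26990256476641, 'cx': 273.9695088606696, 'cy': 208.31448012291062, 'extrinsics': array([[ 0.55887902,  0.52664784, -0.64054374,  0.0242918 ],
       [-0.82923948,  0.35119319, -0.43477033, -0.29401048],
       [-0.00401626,  0.77414817,  0.63299169,  0.6775603 ],
       [ 0.        ,  0.        ,  0.        ,  1.        ]])}
top {'vfov': 52.943574606717014, 'cx': 275.95825698008076, 'cy': 206.687246200953, 'extrinsics': array([[ 0.02828963,  0.99681872, -0.07451267,  0.53309286],
       [-0.99925923,  0.03014691,  0.02391977,  0.11447767],
       [ 0.02609   ,  0.07378079,  0.99693315,  0.93167026],
       [ 0.        ,  0.        ,  0.        ,  1.        ]])}
```

View pics/scene0.png

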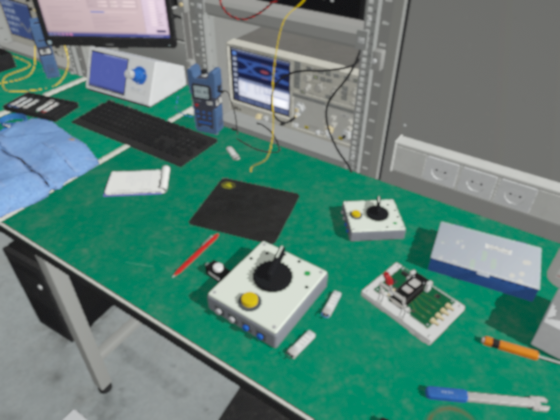

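View pics/top0.png

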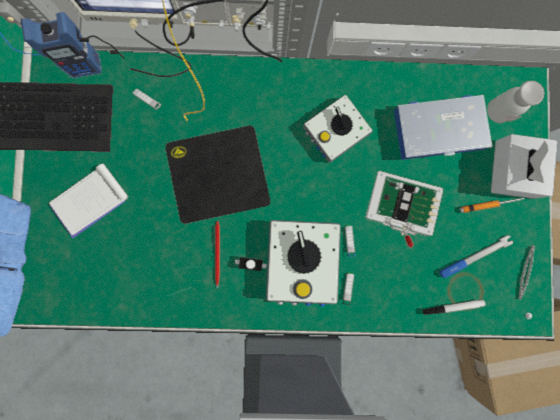

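```bash
cat > h.py <<'E'
import numpy as np,cv2
from plant import arm,camera,camera_params
def unproj(p,u,v,z):
    f=210/np.tan(np.radians(p["vfov"]/2));E=p["extrinsics"]
    d=E[:3,:3]@np.array([(u-p["cx"])/f,-(v-p["cy"])/f,-1]);o=E[:3,3]
    return o+d*(z-o[2])/d[2]
def proj(p,X):
    f=210/np.tan(np.radians(p["vfov"]/2));E=p["extrinsics"]
    c=E[:3,:3].T@(np.asarray(X)-E[:3,3]);return p["cx"]+f*c[0]/-c[2],p["cy"]-f*c[1]/-c[2]
def tool():
    from scipy.spatial.transform import Rotation as R
    s=arm.get_state();q=s["tool_rot"];return s,R.from_quat([q[1],q[2],q[3],q[0]]).as_matrix()
E
python3 - <<'E'
from h import *
im=cv2.imread("pics/top0.png");c=im[210:315,200:370];cv2.imwrite("pics/topz.png",cv2.resize(c,None,fx=4.7,fy=4.7,interpolation=cv2.INTER_CUBIC))
im=cv2.imread("pics/scene0.png");c=im[220:365,170:350];cv2.imwrite("pics/scenez.png",cv2.resize(c,None,fx=4,fy=4,interpolation=cv2.INTER_CUBIC))
s,R=tool();print(R)
print(proj(camera_params("top"),s["ee_pos"]),proj(camera_params("scene"),s["ee_pos"]))
im=camera("wrist");cv2.imwrite("pics/w0.png",im[:,:,::-1])
E
```

```text
[[-4.08563206e-01 -6.31678613e-04  9.12729811e-01]
 [-9.12728493e-01 -1.55204597e-03 -4.08563690e-01]
 [ 1.67467957e-03 -9.99998596e-01  5.75578087e-05]]
(np.float64(16.584811736624317), np.float64(424.8018839480895)) (np.float64(-62.26963582163887), np.float64(187.55981873141488))
```

View pics/topz.png

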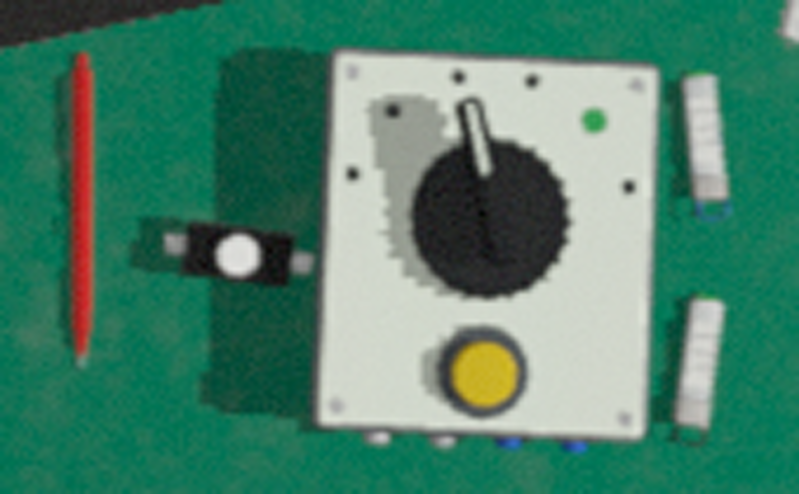

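View pics/scenez.png

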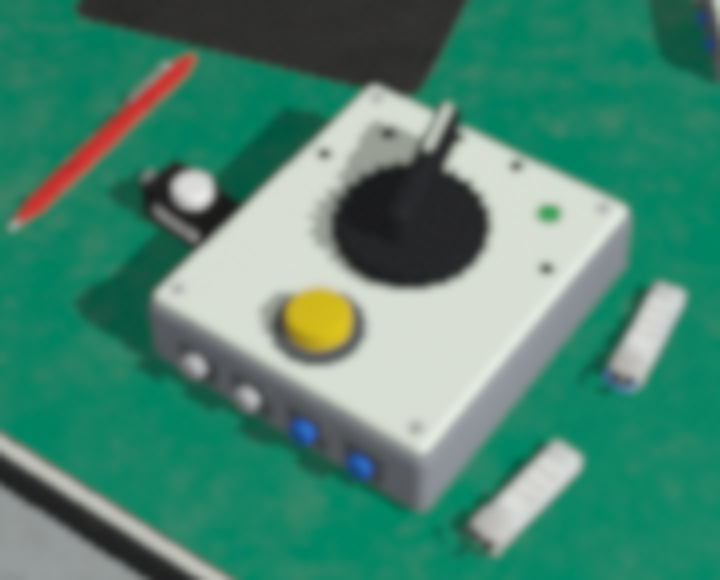

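View pics/w0.png

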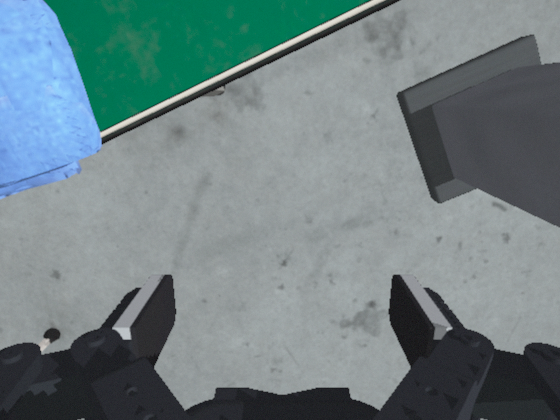

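Run:
```python
from h import *
def T(p,off,k,u,v,z): return unproj(p,off[0]+(u+.5)/k-.5,off[1]+(v+.5)/k-.5,z)[:2]
pt=camera_params("top");ps=camera_params("scene")
a=lambda u,v,z:T(pt,(200,210),4.7,u,v,z); b=lambda u,v,z:T(ps,(170,220),4,u,v,z)
L={"TL":((85,75),a(335,50,.045),b(375,84,.045)),"TR":((85,-75),a(658,65,.045),b(630,212,.045)),"BR":((-85,-75),a(645,438,.045),b(425,457,.045)),"BL":((-85,75),a(318,425,.045),b(152,298,.045)),
"btn":((-56,0),a(485,374,.058),b(319,315,.058)),"dial":((12,0),a(490,217,.056),b(411,222,.056))}
for i,(u,v,s) in enumerate([(352,174,(323,154)),(393,111,(388,133)),(459,77,None),(531,81,(517,165)),(594,121,(549,213)),(628,187,(546,268))]):
    t=np.radians(75-30*i); L[f"d{i}"]=((12+64*np.cos(t),64*np.sin(t)),a(u,v,.045),b(*s,.045) if s else None)
for nm,k in(("top",1),("scene",2)):
    P=np.array([v[0] for v in L.values() if v[k] is not None])/1000;Q=np.array([v[k] for v in L.values() if v[k] is not None])
    pc,qc=P.mean(0),Q.mean(0);H=(P-pc).T@(Q-qc);th=np.arctan2(H[0,1]-H[1,0],H[0,0]+H[1,1]);R=np.array([[np.cos(th),-np.sin(th)],[np.sin(th),np.cos(th)]])
    t=qc-R@pc;print(nm,"yaw",np.degrees(th),"origin",t);print(np.round(1000*(Q-(P@R.T+t)),1).tolist())
    for n,x in(("dial",.012),("btn",-.056)):print(n,R@[x,0]+t)
for n,(u,v,z,s) in {"tip":(471,100,.078,(447,108))}.items():print(a(u,v,z),b(*s,z))
for n,q in {"attTL":(185,222,.029),"attBR":(292,285,.029),"attcap":(238,255,.035),"attconn":(312,263,.02),"blueT":(700,76,.011),"blueB":(712,210,.011),"blackT":(707,300,.011),"blackB":(690,438,.011)}.items():
    print(n,a(*q))
```

```text
top yaw -0.9844779438675342 origin [0.48610398 0.03229834]
[[-1.9, -2.8], [-1.8, 2.0], [2.8, 2.0], [2.4, -3.0], [0.3, 0.4], [0.4, 0.8], [-0.3, 0.3], [-0.2, -0.2], [-0.2, -0.4], [-0.5, 0.4], [-0.5, 0.1], [-0.5, 0.4]]
dial [0.49810221 0.03209216]
btn [0.43011225 0.03326051]
scene yaw -0.9200972210356781 origin [0.48581571 0.03157069]
[[-2.4, -3.5], [-5.1, 0.9], [2.3, 1.9], [2.2, -3.3], [-1.2, -0.8], [-2.3, -1.3], [1.2, 1.6], [1.3, 1.1], [1.9, 0.8], [1.1, 1.2], [1.0, 1.5]]
dial [0.49781416 0.03137799]
btn [0.42982293 0.03246994]
[0.54925034 0.04429433] [0.54635412 0.04433959]
attTL [0.49143629 0.16833694]
attBR [0.46449432 0.11916687]
attcap [0.47765185 0.14374802]
attconn [0.47400257 0.11040059]
blueT [ 0.56476842 -0.06791585]
blueB [ 0.50276585 -0.07447719]
blackT [ 0.46129862 -0.07277807]
blackB [ 0.39815562 -0.06588078]
```

```bash
cat >> h.py <<'E'
AX=np.array([.498,.032])
def goto(X,head):
    "delta row to TCP X with tool y down, tool z heading (deg, world)"
    from scipy.spatial.transform import Rotation as Ro
    s,R=tool();h=np.radians(head);z=np.array([np.cos(h),np.sin(h),0]);y=np.array([0,0,-1.]);Rt=np.stack([np.cross(y,z),y,z],1)
    d=R.T@(np.asarray(X)-s["ee_pos"])*1000;r=np.degrees(Ro.from_matrix(R.T@Rt).as_rotvec())
    return np.round(d,1).tolist(),np.round(r,1).tolist()
def push(phi,r,off):
    p=np.radians(phi);return AX+r*np.array([np.cos(p),np.sin(p)])+off*np.array([-np.sin(p),np.cos(p)])
def st():
    s,R=tool();print("t",round(s["time"],2),"pos",s["ee_pos"].round(4),"head",np.degrees(np.arctan2(R[1,2],R[0,2])).round(2),"F",s["wrist_force"].round(2),"gap",round(s["finger_gap"],3))
E
python3 - <<'E'
from h import *
st();print(goto([*push(14,.042,.031),.20],-76),push(14,.042,.031))
E
```

```text
t 0.15 pos [0.2245 0.5017 0.2241] head -24.11 F [-0.72 -0.13  0.71] gap 0.999
([266.6, 24.6, 455.4], [-0.0, 51.9, 0.1]) [0.53125284 0.07223989]
```

>>> send_rows --pt "20 2 34 0 4 0 0" --pt "41 4 70 0 8 0 0" --pt "60 6 104 0 12 0 0" --pt "82 8 140 0 16 0 0" --pt "102 10 174 0 20 0 0" --pt "123 12 210 0 24 0 0" --pt "143 13 244 0 28 0 0" --pt "164 15 280 0 32 0 0"

```text
time: 0.82
ee_pos: [0.4137, 0.2363, 0.2098]
tool_rot: [0.205, -0.205, 0.677, -0.677]
wrist_force: [1.4, 1.1, -0.0]
finger_gap: 0.001
```

Run:
```python
from h import *
st();print(goto([*push(14,.042,.031),.20],-76))
```

```text
t 0.82 pos [0.4137 0.2363 0.2098] head -56.28 F [ 1.36  1.12 -0.04] gap 0.001
([-6.7, 9.8, 201.7], [0.0, 19.7, -0.0])
```

>>> send_rows --pt "-1 2 34 0 4 0 0" --pt "-2 4 68 0 8 0 0" --pt "-3 6 102 0 12 0 0" --pt "-5 8 136 0 16 0 0" --pt "-6 10 170 0 19.7 0 0" --pt "-7 10 202 0 19.7 0 0" --pt "-7 10 202 0 19.7 0 0"

```text
time: 1.4
ee_pos: [0.5334, 0.0702, 0.1987]
tool_rot: [-0.085, 0.086, -0.701, 0.703]
wrist_force: [-0.8, 0.0, 0.2]
finger_gap: 0.002
```

Run:
```python
from h import *
st();print(goto([*push(14,.042,.031),.074],-76))
for n in("wrist","top"):cv2.imwrite(f"pics/{n}1.png",camera(n)[:,:,::-1])
```

```text
t 1.4 pos [0.5334 0.0702 0.1987] head -76.07 F [-0.78  0.03  0.24] gap 0.002
([1.4, 124.7, -2.7], [-0.1, -0.1, 0.1])
```

View pics/wrist1.png

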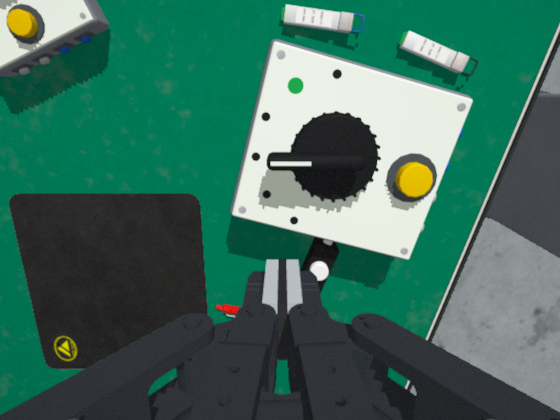

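View pics/top1.png

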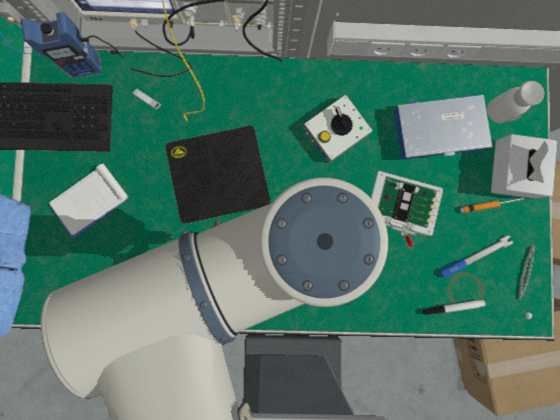

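Run:
```python
from h import *
p=camera_params("wrist");print(p["extrinsics"][:3,3],p["vfov"])
print("btn",unproj(p,414,179,.058),"green",unproj(p,295.5,86,.045),"dial",unproj(p,335,156,.056),"tip",unproj(p,269,160,.078))
print("exp green",push(-46,.064,0), "tip exp",push(14,.054,0))
```

```text
[0.54968948 0.00061157 0.34855188] 59.36912045190507
btn [0.43011849 0.03684802 0.058     ] green [ 0.54037827 -0.00913185  0.045     ] dial [0.49681059 0.03471468 0.056     ] tip [0.54722298 0.0468159  0.078     ]
exp green [ 0.54245814 -0.01403775] tip exp [0.55039597 0.04506378]
```

>>> send_rows --pt "1.5 30 -3 0 0 0 0" --pt "1.5 60 -3 0 0 0 0" --pt "1.5 85 -3 0 0 0 0" --pt "1.5 105 -3 0 0 0 0" --pt "1.5 118 -3 0 0 0 0" --pt "1.5 124.5 -3 0 0 0 0" --pt "1.5 124.5 -3 0 0 0 0" --pt "1.5 124.5 -3 0 0 0 0"

```text
time: 2.17
ee_pos: [0.5296, 0.0774, 0.0759]
tool_rot: [-0.088, 0.088, -0.702, 0.702]
wrist_force: [-0.0, -0.2, -0.2]
finger_gap: -0.002
```

Run:
```python
from h import *
st()
cv2.imwrite(f"pics/wrist2.png",camera("wrist")[:,:,::-1]);cv2.imwrite(f"pics/scene2.png",camera("scene")[200:400,150:400,::-1].repeat(3,0).repeat(3,1)[:600,:750])
```

```text
t 2.17 pos [0.5296 0.0774 0.0759] head -75.74 F [-0.05 -0.2  -0.23] gap -0.002
```

View pics/wrist2.png

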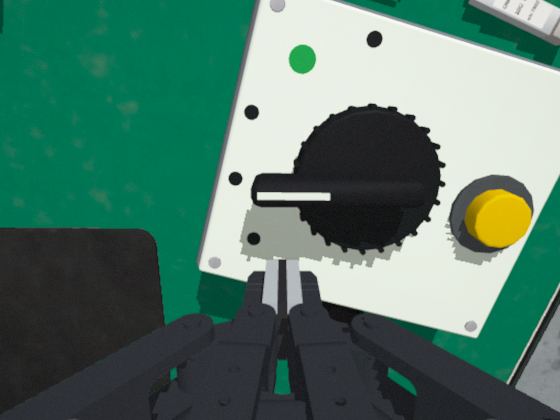

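View pics/scene2.png

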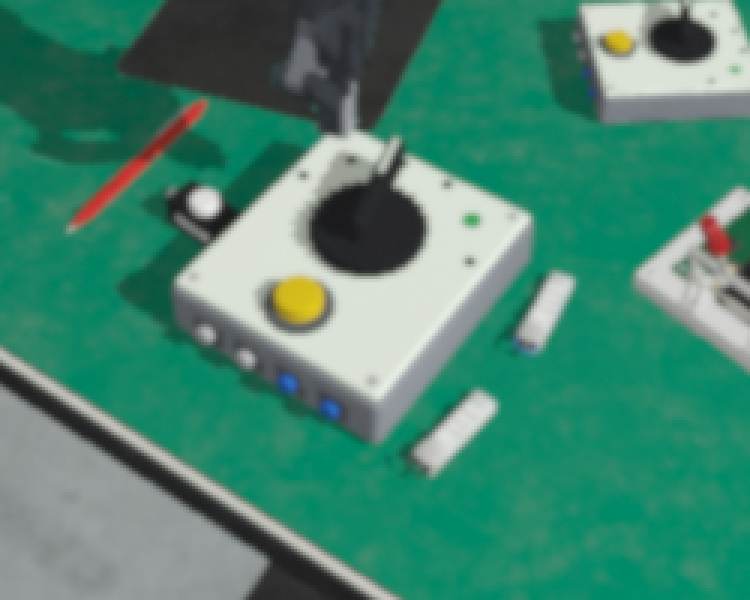

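>>> send_rows --pt "0 0 4 0 0 0 0" --pt "0 0 8 0 0 0 0" --pt "0 0 10 0 0 0 0" --pt "0 0 10 0 0 0 0"

```text
time: 2.6
ee_pos: [0.5321, 0.0665, 0.0756]
tool_rot: [0.087, -0.087, 0.702, -0.702]
wrist_force: [0.4, 1.0, -0.3]
finger_gap: 0.001
```

Run:
```python
from h import *
st();s,R=tool();d=s["ee_pos"][:2]-AX;p=np.radians(14);print(d@[np.cos(p),np.sin(p)],d@[-np.sin(p),np.cos(p)])
cv2.imwrite(f"pics/wrist3.png",camera("wrist")[:,:,::-1])
```

```text
t 2.6 pos [0.5321 0.0665 0.0756] head -75.86 F [ 0.39  1.01 -0.28] gap 0.001
0.041458995429157854 0.02521706445188101
```

View pics/wrist3.png

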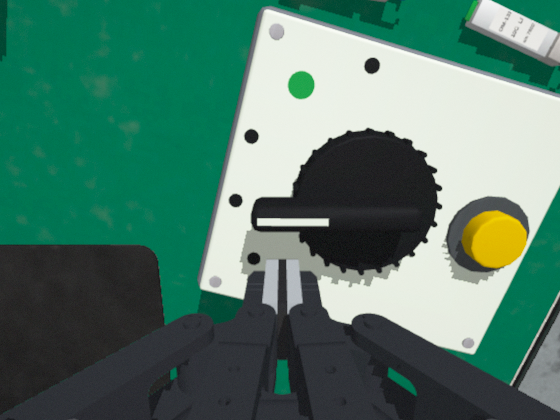

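```bash
cat >> h.py <<'E'
def plan(phis,off=.017,r=.043,z=.0745):
    for f in phis: print(f,goto([*push(f,r,off),z],f-90))
E
python3 - <<'E'
from h import *
plan([15,13,11,9,7,5,3,1])
E
```

```text
15 ([-1.3, 1.0, 7.7], [0.0, -0.9, -0.0])
13 ([-1.8, 1.0, 9.2], [0.0, 1.1, -0.0])
11 ([-2.4, 1.0, 10.7], [0.0, 3.1, -0.0])
9 ([-2.9, 1.0, 12.2], [0.0, 5.1, -0.0])
7 ([-3.3, 1.0, 13.8], [0.0, 7.1, -0.0])
5 ([-3.7, 1.0, 15.4], [0.0, 9.1, -0.0])
3 ([-4.0, 1.0, 16.9], [0.0, 11.1, -0.0])
1 ([-4.3, 1.0, 18.5], [0.0, 13.1, -0.0])
```

>>> send_rows --pt "-1 1 4 0 0 0 0" --pt "-1.5 1 7.7 0 0 0 0" --pt "-1.8 1 9.2 0 1 0 0" --pt "-2.4 1 10.7 0 3 0 0" --pt "-2.9 1 12.2 0 5 0 0" --pt "-3.3 1 13.8 0 7 0 0"

```text
time: 3.15
ee_pos: [0.5386, 0.0543, 0.0742]
tool_rot: [-0.043, 0.043, -0.706, 0.706]
wrist_force: [0.0, 0.2, 0.3]
finger_gap: 0.004
```

Run:
```python
from h import *
st();plan([5,3,1,-1,-3,-5,-7])
cv2.imwrite(f"pics/wrist4.png",camera("wrist")[:,:,::-1])
```

```text
t 3.15 pos [0.5386 0.0543 0.0742] head -82.97 F [0.   0.17 0.28] gap 0.004
5 ([-0.6, -0.3, 1.7], [-0.0, 2.0, 0.0])
3 ([-1.1, -0.3, 3.2], [-0.0, 4.0, 0.0])
1 ([-1.5, -0.3, 4.7], [-0.0, 6.0, 0.0])
-1 ([-1.9, -0.3, 6.3], [-0.0, 8.0, 0.0])
-3 ([-2.3, -0.3, 7.9], [-0.0, 10.0, 0.0])
-5 ([-2.6, -0.3, 9.5], [-0.0, 12.0, 0.0])
-7 ([-2.8, -0.3, 11.1], [-0.0, 14.0, 0.0])
```

View pics/wrist4.png

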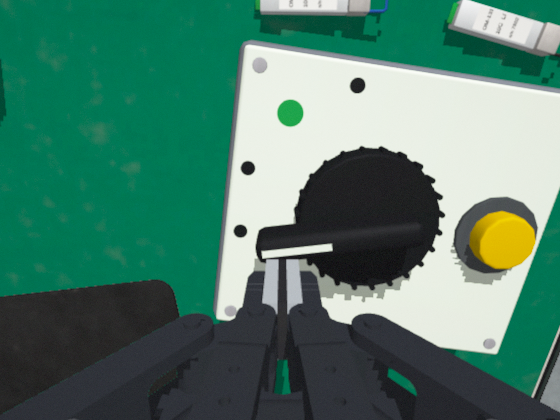

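Run:
```python
from h import *
p=camera_params("wrist");s,R=tool()
print(p["extrinsics"][:3,3],s["ee_pos"])
print("tip",R.T@(unproj(p,283,260,.060)-s["ee_pos"]))
for n,u,v,z in(("btn",502,240,.058),("green",290,113,.045),("d3",248,168,.045),("d5",357.5,85,.045),("d2",240,231,.045),("dial",368,216,.056)):print(n,unproj(p,u,v,z)[:2])
print(proj(p,[*s["ee_pos"][:2],.060]),[proj(p,s["ee_pos"]+R@[0,.014,k]) for k in(.011,-.011)])
```

```text
[ 0.54720921 -0.02022117  0.22374513] [0.53867844 0.05406616 0.07422383]
tip [ 0.00121189  0.01422375 -0.00147856]
btn [0.43333402 0.03309257]
green [ 0.54230075 -0.01301141]
d3 [0.55943892 0.01540846]
d5 [ 0.51305613 -0.02913666]
d2 [0.56045145 0.04872292]
dial [0.49941124 0.02946352]
(np.float64(280.5003242830378), np.float64(257.21052956579)) [(np.float64(280.48469495383864), np.float64(236.16679707143288)), (np.float64(280.51739409850006), np.float64(277.8790118248878))]
```

>>> send_rows --pt "0 0 1.5 0 -3 0 0" --pt "0 0 3 0 -5 0 0" --pt "0 0 3 0 -7 0 0"

```text
time: 3.45
ee_pos: [0.5389, 0.0512, 0.0742]
tool_rot: [-0.088, 0.088, -0.702, 0.702]
wrist_force: [0.4, 0.3, 0.1]
finger_gap: 0.0
```

```bash
cat >> h.py <<'E'
def rel(phi):
    s,R=tool();d=s["ee_pos"][:2]-AX;p=np.radians(phi);print("r,off",(d@[np.cos(p),np.sin(p)]).round(4),(d@[-np.sin(p),np.cos(p)]).round(4))
def shot(n,i):cv2.imwrite(f"pics/{n}{i}.png",camera(n)[:,:,::-1])
E
python3 - <<'E'
from h import *
st();rel(14);shot("wrist",5)
E
```

```text
t 3.45 pos [0.5389 0.0512 0.0742] head -75.71 F [0.37 0.26 0.07] gap 0.0
r,off 0.0444 0.0088
```

View pics/wrist5.png

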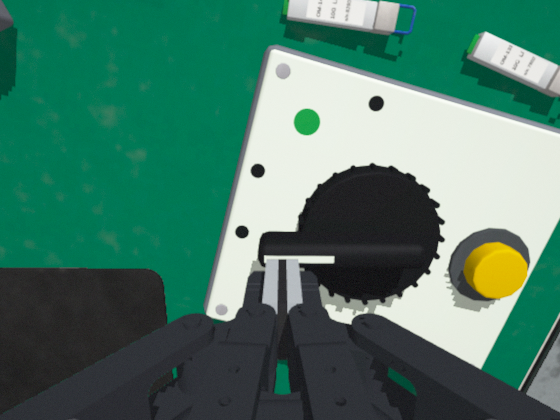

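Run:
```python
import cv2
for i in(3,5):
    im=cv2.imread(f"pics/wrist{i}.png")[190:330,220:360];cv2.imwrite(f"pics/z{i}.png",cv2.resize(cv2.convertScaleAbs(im,alpha=1.6,beta=30),None,fx=4,fy=4,interpolation=cv2.INTER_CUBIC))
a=cv2.imread("pics/z3.png");b=cv2.imread("pics/z5.png")
cv2.imwrite("pics/z35.png",cv2.resize(cv2.hconcat([a,b]),(800,400)))
```

```text
(no output)
```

View pics/z35.png

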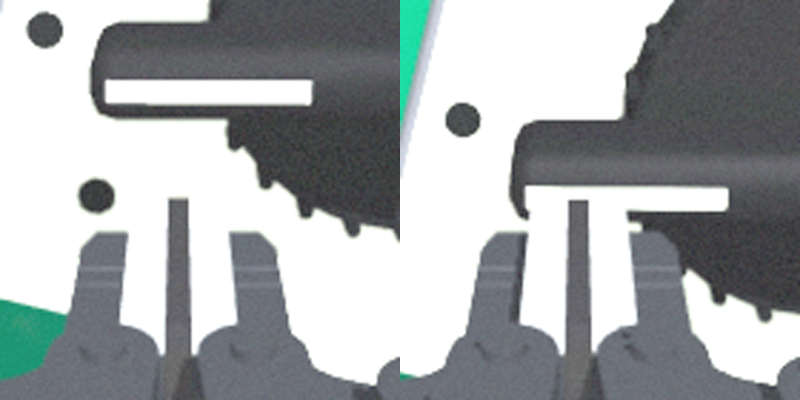

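Run:
```python
from h import *
s,R=tool();p=camera_params("scene")
im=camera("scene")[:,:,::-1].copy();k=4;x0,y0=220,200
c=cv2.resize(im[y0:y0+150,x0:x0+200],None,fx=k,fy=k,interpolation=cv2.INTER_CUBIC);cv2.imwrite("pics/s6raw.png",c)
for y,col in((.014,(0,0,255)),(-.016,(255,0,255))):
  for x in(-.008,.008):
    for z in(-.011,0,.011):
      u,v=proj(p,s["ee_pos"]+R@[x,y,z]);cv2.circle(c,(int((u-x0+.5)*k),int((v-y0+.5)*k)),2,col,-1)
cv2.imwrite("pics/s6.png",c)
```

```text
(no output)
```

View pics/s6raw.png

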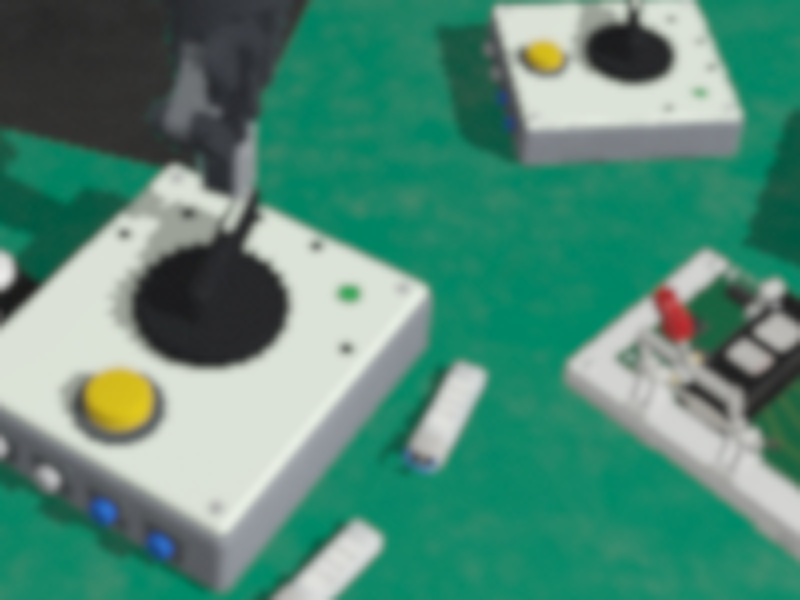

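View pics/s6.png

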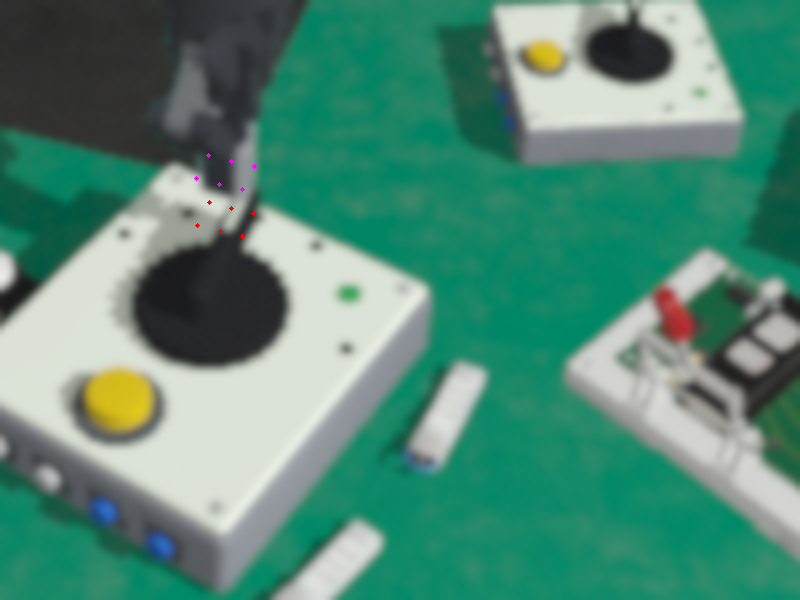

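Run:
```python
from h import *
s,R=tool();p=camera_params("scene");w=camera_params("wrist")
im=camera("scene")[:,:,::-1].copy();k=9;x0,y0=245,200
g=cv2.convertScaleAbs(im[y0:y0+65,x0:x0+85].astype(float),alpha=1.0)
c=cv2.resize(g,None,fx=k,fy=k,interpolation=cv2.INTER_CUBIC);cv2.imwrite("pics/s7.png",c)
W=camera("wrist")[:,:,::-1][220:320,240:340];cv2.imwrite("pics/w7.png",cv2.resize(W,None,fx=6,fy=6,interpolation=cv2.INTER_CUBIC))
```

```text
(no output)
```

View pics/s7.png

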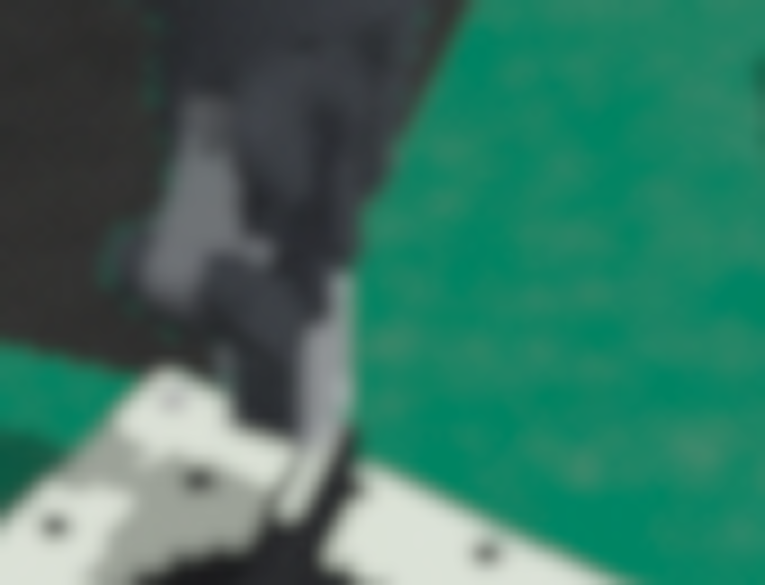

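View pics/w7.png

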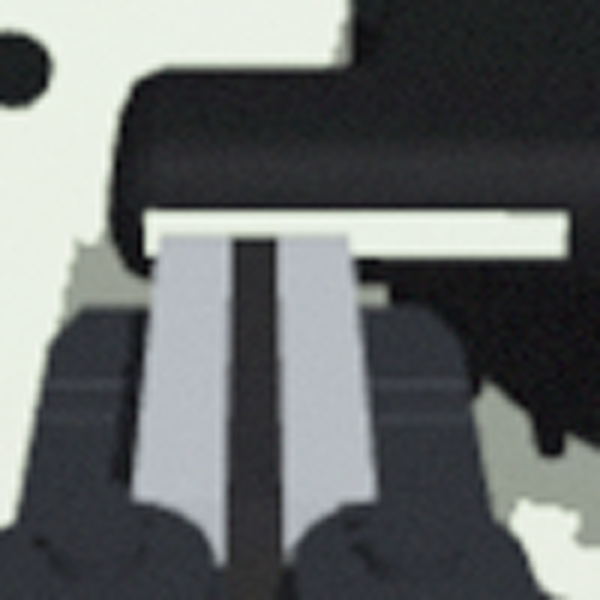

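Run:
```python
from h import *
s,R=tool();p=camera_params("scene");w=camera_params("wrist")
def ray(p,u,v):
    a=unproj(p,u,v,.1);o=p["extrinsics"][:3,3];return o,(a-o)/np.linalg.norm(a-o)
for a,b in(((266.7,259.3),(283.8,246.6)),((298.3,259.3),(278.2,248.5))):
    o1,d1=ray(w,*a);o2,d2=ray(p,*b)
    A=np.stack([d1,-d2],1);t=np.linalg.lstsq(A,o2-o1,rcond=None)[0]
    x1,x2=o1+d1*t[0],o2+d2*t[1];m=(x1+x2)/2;print(m,np.linalg.norm(x1-x2),R.T@(m-s["ee_pos"]))
```

```text
[0.54691228 0.04184075 0.08104858] 0.005048847544293913 [-0.00544466 -0.0067739   0.01131071]
[0.53380943 0.04168272 0.08367634] 0.0027406900837661143 [ 0.00730065 -0.0094014   0.00826635]
```

>>> send_rows --pt "0 0 -8 0 0 0 0" --pt "0 0 -16 0 0 0 0" --pt "0 0 -18 0 0 0 0" --pt "0 6 -18 0 0 0 0" --pt "0 12 -18 0 0 0 0" --pt "0 15 -18 0 0 0 0" --pt "0 15 -18 0 0 0 0"

```text
time: 4.23
ee_pos: [0.5336, 0.0686, 0.058]
tool_rot: [-0.086, 0.088, -0.702, 0.702]
wrist_force: [0.1, 0.2, 0.1]
finger_gap: 0.003
```

Run:
```python
from h import *
st();rel(14);shot("wrist",8)
im=camera("scene")[:,:,::-1].copy();k=9;x0,y0=245,200
c=cv2.resize(im[y0:y0+65,x0:x0+85],None,fx=k,fy=k,interpolation=cv2.INTER_CUBIC);cv2.imwrite("pics/s8.png",c)
```

```text
t 4.23 pos [0.5336 0.0686 0.058 ] head -75.83 F [0.1  0.23 0.1 ] gap 0.003
r,off 0.0434 0.0269
```

View pics/s8.png

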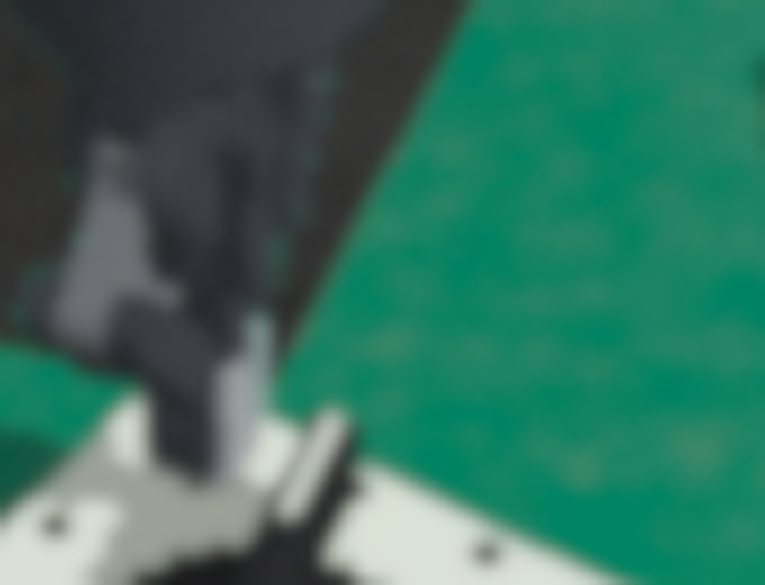

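View pics/wrist8.png

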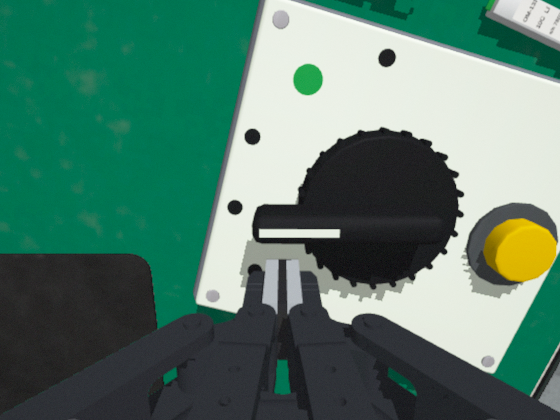

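>>> send_rows --pt "0 2 2 0 0 0 0" --pt "0 4 5 0 0 0 0" --pt "0 4.5 8 0 0 0 0" --pt "0 4.5 8 0 0 0 0"

```text
time: 4.67
ee_pos: [0.5364, 0.0605, 0.0546]
tool_rot: [-0.087, 0.087, -0.702, 0.702]
wrist_force: [-0.2, -0.2, 0.8]
finger_gap: 0.001
```

Run:
```python
from h import *
st();rel(14);shot("wrist",9);z=arm.get_state()["ee_pos"][2];plan([14,12,10,8,6,4,2,0,-2,-4],z=z)
```

```text
t 4.67 pos [0.5364 0.0605 0.0546] head -75.85 F [-0.25 -0.2   0.83] gap 0.001
r,off 0.0441 0.0184
14 ([1.3, 0.0, 1.6], [-0.0, 0.2, 0.0])
12 ([0.7, 0.0, 3.1], [-0.0, 2.2, 0.0])
10 ([0.2, 0.0, 4.7], [-0.0, 4.2, 0.0])
8 ([-0.3, 0.0, 6.2], [-0.0, 6.2, 0.0])
6 ([-0.7, 0.0, 7.8], [-0.0, 8.2, 0.0])
4 ([-1.0, 0.0, 9.4], [-0.0, 10.2, 0.0])
2 ([-1.3, 0.0, 10.9], [-0.0, 12.2, 0.0])
0 ([-1.5, 0.0, 12.5], [-0.0, 14.2, 0.0])
-2 ([-1.7, 0.0, 14.1], [-0.0, 16.2, 0.0])
-4 ([-1.8, 0.0, 15.8], [-0.0, 18.2, 0.0])
```

View pics/wrist9.png

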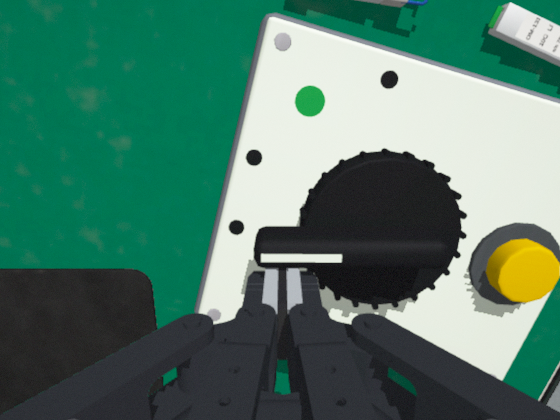

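>>> send_rows --pt "1 0 1.5 0 0 0 0" --pt "0.7 0 3 0 2 0 0" --pt "0.2 0 4.7 0 4 0 0" --pt "-0.3 0 6.2 0 6 0 0" --pt "-0.7 0 7.8 0 8 0 0"

```text
time: 5.13
ee_pos: [0.5393, 0.0545, 0.0549]
tool_rot: [0.038, -0.037, 0.707, -0.706]
wrist_force: [1.0, 2.6, -0.3]
finger_gap: -0.003
```

Run:
```python
from h import *
st();rel(6);shot("wrist",10);z=arm.get_state()["ee_pos"][2];plan([4,2,0,-2,-4,-6],z=z)
```

```text
t 5.13 pos [0.5393 0.0545 0.0549] head -83.9 F [ 1.01  2.63 -0.25] gap -0.003
r,off 0.0434 0.0181
4 ([-0.1, -0.0, 2.3], [0.1, 2.0, -0.0])
2 ([-0.6, -0.0, 3.8], [0.1, 4.0, -0.0])
0 ([-1.1, -0.0, 5.4], [0.1, 6.0, -0.0])
-2 ([-1.5, -0.0, 6.9], [0.1, 8.0, -0.0])
-4 ([-1.9, -0.0, 8.5], [0.1, 10.0, -0.0])
-6 ([-2.2, -0.0, 10.1], [0.1, 12.0, -0.0])
```

View pics/wrist10.png

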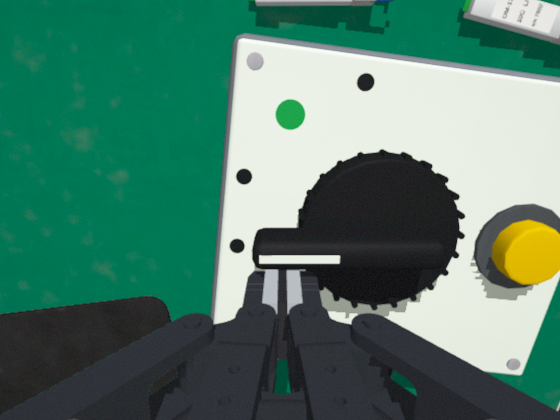

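>>> send_rows --pt "0 0 1.5 0 2 0 0" --pt "-0.5 0 3 0 4 0 0" --pt "-1 0 4.6 0 6 0 0" --pt "-1.4 0 6.1 0 8 0 0" --pt "-1.8 0 7.6 0 10 0 0"

```text
time: 5.6
ee_pos: [0.5418, 0.0465, 0.055]
tool_rot: [-0.024, 0.024, 0.707, -0.707]
wrist_force: [0.9, 1.0, 0.2]
finger_gap: 0.001
```

Run:
```python
from h import *
st();rel(-4);shot("wrist",11);z=arm.get_state()["ee_pos"][2];plan([-4,-6,-8,-10,-12],z=z)
```

```text
t 5.6 pos [0.5418 0.0465 0.055 ] head -93.85 F [0.87 1.04 0.2 ] gap 0.001
r,off 0.0427 0.0175
-4 ([-0.4, 0.0, 0.2], [-0.0, 0.0, -0.0])
-6 ([-0.9, 0.0, 1.7], [-0.0, 2.0, -0.0])
-8 ([-1.5, 0.0, 3.3], [-0.0, 4.0, -0.0])
-10 ([-1.9, 0.0, 4.8], [-0.0, 6.0, -0.0])
-12 ([-2.3, 0.0, 6.4], [-0.0, 8.0, -0.0])
```

View pics/wrist11.png

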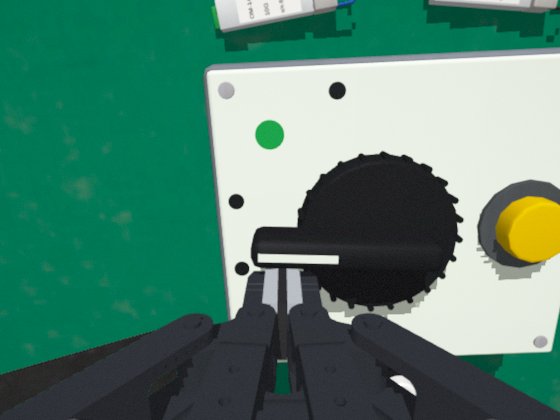

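>>> send_rows --pt "-0.5 0 1.5 0 2 0 0" --pt "-1 0 3 0 4 0 0" --pt "-1 0 3 0 4 0 0"

```text
time: 5.9
ee_pos: [0.5423, 0.0432, 0.0549]
tool_rot: [0.048, -0.048, -0.705, 0.706]
wrist_force: [0.5, 0.2, -0.7]
finger_gap: 0.003
```

Run:
```python
from h import *
st();rel(-8);shot("wrist",12)
```

```text
t 5.9 pos [0.5423 0.0432 0.0549] head -97.81 F [ 0.47  0.19 -0.72] gap 0.003
r,off 0.0424 0.0172
```

View pics/wrist12.png

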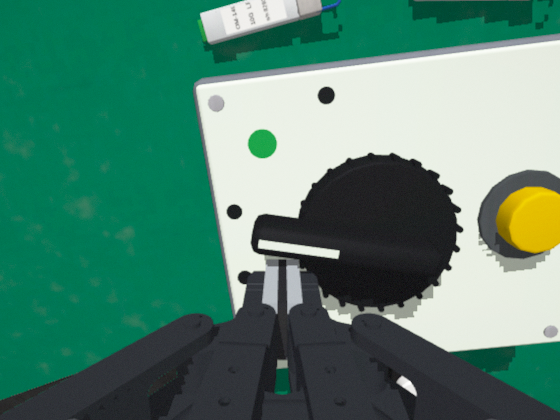

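Run:
```python
from h import *
plan([-10,-12,-14,-16,-18,-20,-22,-24],z=.0549)
```

```text
-10 ([-1.2, -0.0, 1.9], [-0.0, 2.3, -0.0])
-12 ([-1.7, -0.0, 3.4], [-0.0, 4.3, -0.0])
-14 ([-2.2, -0.0, 5.0], [-0.0, 6.3, -0.0])
-16 ([-2.6, -0.0, 6.5], [-0.0, 8.3, -0.0])
-18 ([-2.9, -0.0, 8.1], [-0.0, 10.3, -0.0])
-20 ([-3.2, -0.0, 9.7], [-0.0, 12.3, -0.0])
-22 ([-3.4, -0.0, 11.3], [-0.0, 14.3, -0.0])
-24 ([-3.6, -0.0, 12.9], [-0.0, 16.3, -0.0])
```

>>> send_rows --pt "-1.2 0 1.9 0 2.3 0 0" --pt "-1.7 0 3.4 0 4.3 0 0" --pt "-2.2 0 5 0 6.3 0 0" --pt "-2.6 0 6.5 0 8.3 0 0" --pt "-2.9 0 8.1 0 10.3 0 0" --pt "-3.2 0 9.7 0 12.3 0 0" --pt "-3.4 0 11.3 0 14.3 0 0"

```text
time: 6.53
ee_pos: [0.5444, 0.0327, 0.0548]
tool_rot: [-0.135, 0.136, 0.695, -0.693]
wrist_force: [0.2, 3.5, -0.3]
finger_gap: 0.001
```

Run:
```python
from h import *
st();rel(-22);shot("wrist",13)
plan([-24,-26,-28,-30,-32,-34,-36],z=.0549)
```

```text
t 6.53 pos [0.5444 0.0327 0.0548] head -112.09 F [ 0.18  3.51 -0.32] gap 0.001
r,off 0.0428 0.018
-24 ([-0.8, -0.1, 2.2], [0.1, 1.8, 0.0])
-26 ([-1.3, -0.1, 3.7], [0.1, 3.8, 0.0])
-28 ([-1.7, -0.1, 5.3], [0.1, 5.8, 0.0])
-30 ([-2.2, -0.1, 6.8], [0.1, 7.8, 0.0])
-32 ([-2.5, -0.1, 8.4], [0.1, 9.8, 0.0])
-34 ([-2.8, -0.1, 10.0], [0.1, 11.8, 0.0])
-36 ([-3.1, -0.1, 11.6], [0.1, 13.8, 0.0])
```

View pics/wrist13.png

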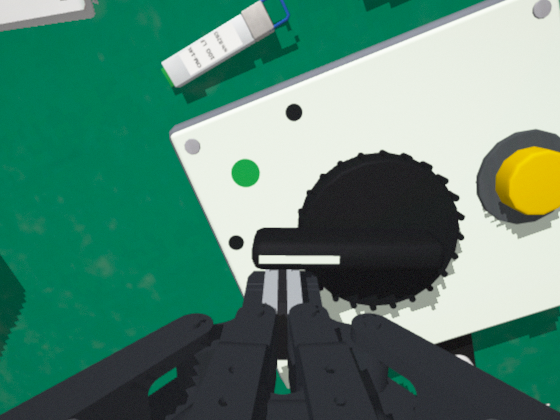

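Contact is good: the pointer sits just past dot 4 (236,242) and is heading for the green dot (245,173). I'll go on slowly.

>>> send_rows --pt "-0.6 0 1.5 0 2 0 0" --pt "-1.1 0 3 0 4 0 0" --pt "-1.6 0 4.6 0 6 0 0" --pt "-2 0 6 0 8 0 0"

```text
time: 6.92
ee_pos: [0.5438, 0.0256, 0.0548]
tool_rot: [-0.183, 0.183, 0.683, -0.683]
wrist_force: [-0.8, 1.3, -0.0]
finger_gap: -0.002
```

Run:
```python
from h import *
st();rel(-30);shot("wrist",14)
plan([-30,-32,-34,-36],z=.0549)
```

```text
t 6.92 pos [0.5438 0.0256 0.0548] head -120.06 F [-0.82  1.29 -0.05] gap -0.002
r,off 0.0428 0.0174
-30 ([-0.1, -0.1, 0.1], [-0.0, -0.2, 0.0])
-32 ([-0.7, -0.1, 1.6], [-0.0, 1.8, 0.0])
-34 ([-1.2, -0.1, 3.1], [-0.0, 3.8, 0.0])
-36 ([-1.6, -0.1, 4.7], [-0.0, 5.8, 0.0])
```

View pics/wrist14.png

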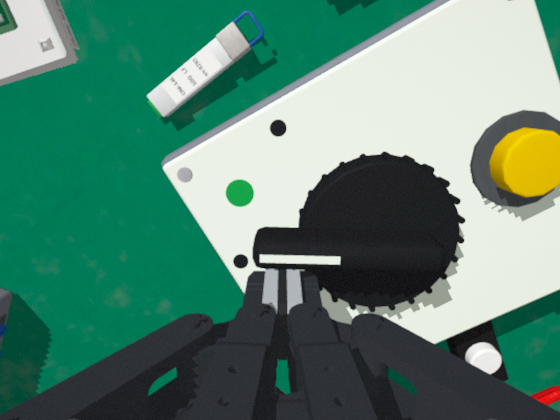

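>>> send_rows --pt "-0.7 0 1.6 0 2 0 0" --pt "-1.2 0 3.1 0 4 0 0" --pt "-1.2 0 3.1 0 4 0 0"

```text
time: 7.22
ee_pos: [0.5432, 0.0219, 0.0548]
tool_rot: [0.207, -0.207, -0.676, 0.676]
wrist_force: [-0.5, 0.3, 0.2]
finger_gap: -0.0
```

Run:
```python
from h import *
st();rel(-34);shot("wrist",15)
```

```text
t 7.22 pos [0.5432 0.0219 0.0548] head -124.05 F [-0.49  0.35  0.25] gap -0.0
r,off 0.0431 0.0169
```

View pics/wrist15.png

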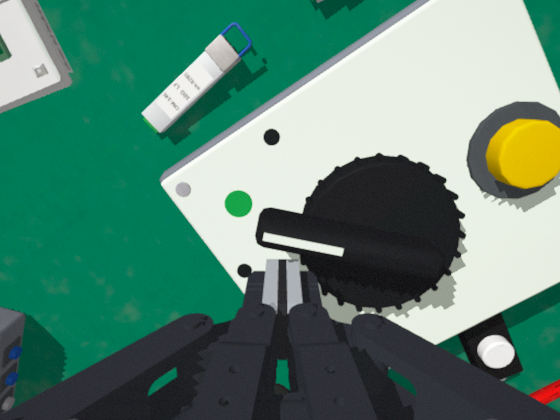

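>>> send_rows --pt "0 0 -6 0 0 0 0" --pt "0 -4 -12 0 0 0 0" --pt "0 -25 -14 0 0 0 0" --pt "0 -55 -14 0 0 0 0" --pt "0 -85 -14 0 0 0 0" --pt "0 -110 -14 0 0 0 0" --pt "0 -110 -14 0 0 0 0"

```text
time: 7.85
ee_pos: [0.5548, 0.0345, 0.1713]
tool_rot: [-0.203, 0.21, 0.678, -0.675]
wrist_force: [0.9, -0.4, 0.3]
finger_gap: -0.001
```

Run:
```python
from h import *
st();shot("wrist",16);print(goto([.430,.033,.11],-90))
```

```text
t 7.85 pos [0.5548 0.0345 0.1713] head -123.98 F [ 0.86 -0.42  0.3 ] gap -0.001
([101.7, 57.5, 70.7], [0.2, -34.0, -0.4])
```

View pics/wrist16.png

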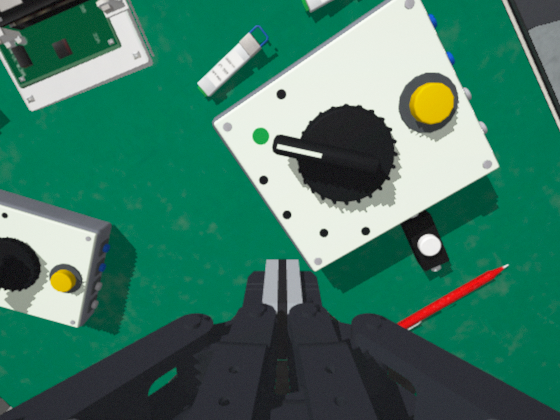

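>>> send_rows --pt "20 0 14 0 -6 0 0" --pt "42 0 29 0 -12 0 0" --pt "65 0 45 0 -18 0 0" --pt "85 0 59 0 -24 0 0" --pt "102 10 71 0 -30 0 0" --pt "102 30 71 0 -34 0 0" --pt "102 50 71 0 -34 0 0" --pt "102 57 71 0 -34 0 0"

```text
time: 8.57
ee_pos: [0.4247, 0.032, 0.1051]
tool_rot: [0.002, 0.001, -0.707, 0.707]
wrist_force: [-0.8, -0.3, -0.5]
finger_gap: -0.002
```

>>> send_rows --pt "0 0 0 0 0 0 0" --pt "0 0 0 0 0 0 0"

```text
time: 8.73
ee_pos: [0.4271, 0.0322, 0.1079]
tool_rot: [0.001, -0.0, -0.707, 0.707]
wrist_force: [-0.1, 0.0, -0.4]
finger_gap: 0.002
```

Run:
```python
from h import *
st();shot("wrist",17);print(goto([.430,.033,.055],-90))
im=camera("scene")[:,:,::-1];cv2.imwrite("pics/s17.png",cv2.resize(im[210:360,170:350],None,fx=4,fy=4,interpolation=cv2.INTER_CUBIC))
```

```text
t 8.73 pos [0.4271 0.0322 0.1079] head -90.09 F [-0.06  0.03 -0.43] gap 0.002
([-2.3, 53.5, -0.7], [-0.0, -0.1, -0.0])
```

View pics/wrist17.png

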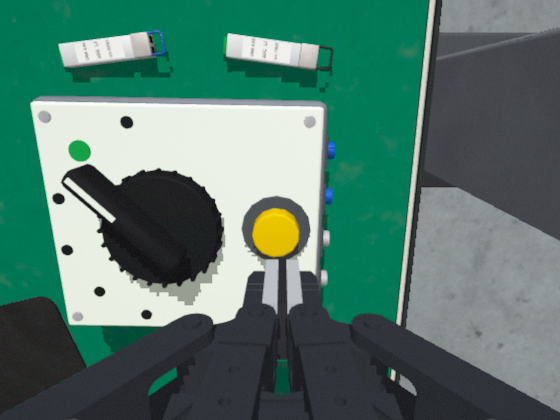

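View pics/s17.png

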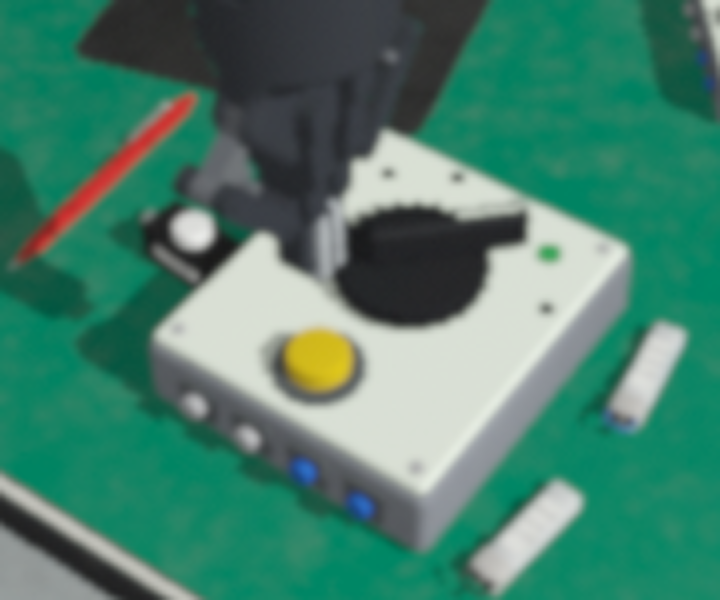

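>>> send_rows --pt "-2 15 0 0 0 0 0" --pt "-2 30 0 0 0 0 0" --pt "-2 42 0 0 0 0 0" --pt "-2 50 0 0 0 0 0" --pt "-2 50 0 0 0 0 0"

```text
time: 9.25
ee_pos: [0.4284, 0.032, 0.057]
tool_rot: [0.001, -0.0, -0.707, 0.707]
wrist_force: [-0.3, -0.4, -0.0]
finger_gap: 0.002
```

Run:
```python
from h import *
st();shot("wrist",18);print(goto([.430,.033,.050],-90))
im=camera("scene")[:,:,::-1];cv2.imwrite("pics/s18.png",cv2.resize(im[210:360,170:350],None,fx=4,fy=4,interpolation=cv2.INTER_CUBIC))
```

```text
t 9.25 pos [0.4284 0.032  0.057 ] head -90.13 F [-0.34 -0.36 -0.01] gap 0.002
([-1.0, 7.9, -0.9], [-0.0, -0.1, 0.0])
```

View pics/s18.png

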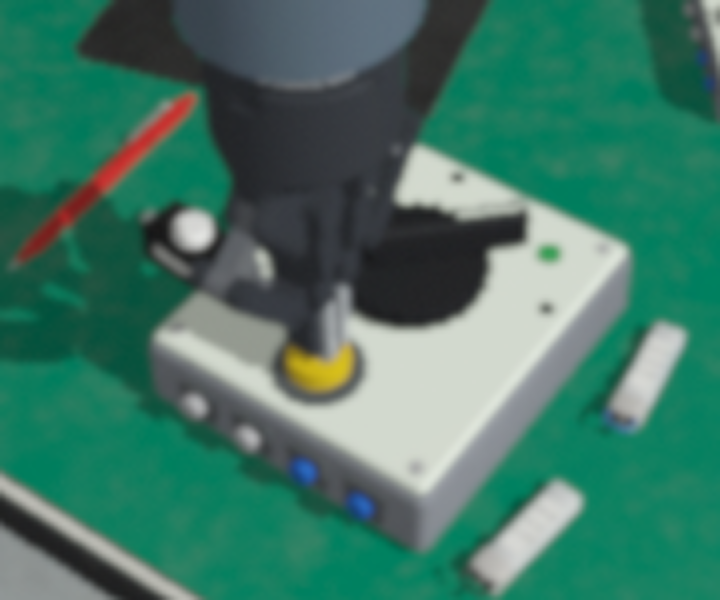

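View pics/wrist18.png

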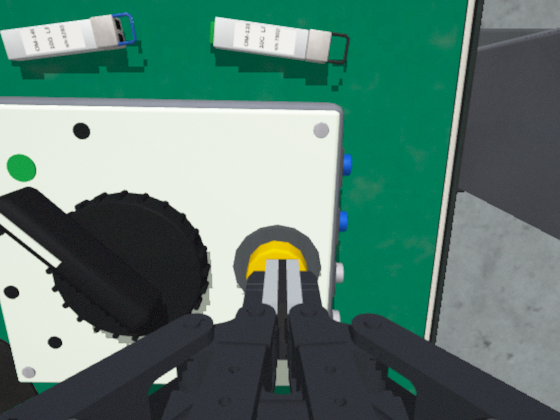

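>>> send_rows --pt "-1 3 1 0 0 0 0" --pt "-1 6 1 0 0 0 0" --pt "-1 8 1 0 0 0 0" --pt "-1 9 1 0 0 0 0"

```text
time: 9.68
ee_pos: [0.4306, 0.0313, 0.0491]
tool_rot: [-0.0, 0.001, 0.707, -0.707]
wrist_force: [-0.2, 0.5, 2.4]
finger_gap: 0.003
```

Run:
```python
from h import *
st()
```

```text
t 9.68 pos [0.4306 0.0313 0.0491] head -90.1 F [-0.16  0.53  2.38] gap 0.003
```

Contact is at about TCP z 0.050, as predicted. I'll press on in small steps until the force climbs steeply.

>>> send_rows --pt "0 1.5 0 0 0 0 0" --pt "0 3 0 0 0 0 0" --pt "0 4 0 0 0 0 0" --pt "0 4 0 0 0 0 0"

```text
time: 10.02
ee_pos: [0.4306, 0.0313, 0.0455]
tool_rot: [-0.0, 0.001, 0.707, -0.707]
wrist_force: [-0.9, -0.0, 6.6]
finger_gap: -0.0
```

>>> send_rows --pt "0 1 0 0 0 0 0" --pt "0 2 0 0 0 0 0" --pt "0 2.5 0 0 0 0 0" --pt "0 2.5 0 0 0 0 0"

```text
time: 10.35
ee_pos: [0.4308, 0.0313, 0.045]
tool_rot: [-0.001, -0.001, -0.707, 0.707]
wrist_force: [-9.2, 1.8, 28.7]
finger_gap: -0.002
```

>>> send_rows --pt "0 -3 0 0 0 0 0" --pt "0 -10 0 0 0 0 0" --pt "0 -30 0 0 0 0 0" --pt "0 -60 0 0 0 0 0" --pt "0 -95 0 0 0 0 0" --pt "0 -130 0 0 0 0 0" --pt "0 -130 -40 0 0 0 0" --pt "0 -130 -70 0 0 0 0"

```text
time: 11.02
ee_pos: [0.4307, 0.1021, 0.1743]
tool_rot: [-0.001, 0.003, 0.708, -0.706]
wrist_force: [-0.0, 0.0, -0.7]
finger_gap: 0.003
```

>>> send_rows --pt "0 0 -40 0 0 0 0" --pt "0 0 -80 0 0 0 0" --pt "0 0 -120 0 0 0 0" --pt "0 0 -150 0 0 0 0" --pt "0 0 -150 0 0 0 0" --pt "0 0 -150 0 0 0 0"

```text
time: 11.52
ee_pos: [0.4294, 0.2521, 0.1712]
tool_rot: [0.001, 0.001, -0.707, 0.708]
wrist_force: [0.4, 0.6, 0.0]
finger_gap: -0.0
```

Run:
```python
from h import *
st()
im=camera("scene")[:,:,::-1];cv2.imwrite("pics/s19.png",cv2.resize(im[210:360,170:350],None,fx=4,fy=4,interpolation=cv2.INTER_CUBIC))
im=camera("top")[:,:,::-1];cv2.imwrite("pics/t19.png",cv2.resize(im[210:315,200:370],None,fx=4.7,fy=4.7,interpolation=cv2.INTER_CUBIC))
```

```text
t 11.52 pos [0.4294 0.2521 0.1712] head -89.98 F [0.36 0.59 0.03] gap -0.0
```

View pics/s19.png

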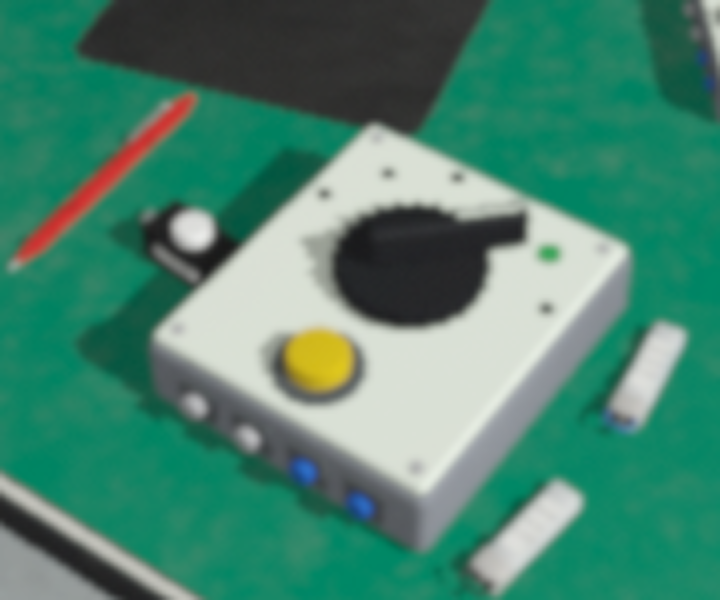

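View pics/t19.png

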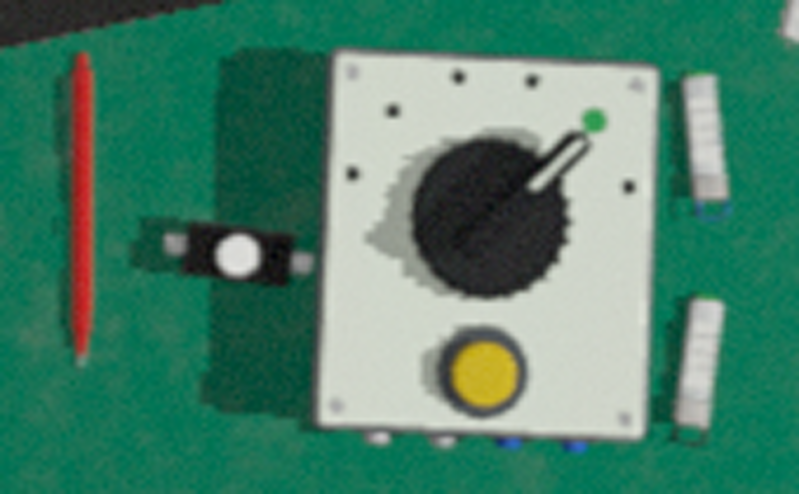

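```bash
python3 -c "
from plant import arm;print(arm.close_job())"
```

```text
the job is handed in; nothing more can be done
None
```

I pushed the dial with the closed fingertips from the third dot, over two clicks, to the green dot. I then pressed the yellow button to its stop, let it go and handed the job in at about 11.6 s.

- **Dial:** the last top picture shows the pointer at the green dot. It snapped there by itself both times and was never pushed past it.
- **Button:** the upward force rose from about 6.6 N to 28.7 N over the last 0.5 mm, so I take it that the button reached its stop. I could not read its travel directly. There was about 9 N sideways at the wrist at that moment. In the last pictures the button is up again.
- **Box and the things beside it:** the box, attenuator, both transceivers and pen are at the same pixels in the top view as at the start. The arm is clear of everything, with the wrist force near zero.
- **What disagreed:** the fingertips, when shut, sit about 8 mm behind the TCP, not 14 mm ahead of it as `arm.tip_extent` says. My first approach therefore passed just above the pointer without touching it. I corrected the height from the scene and wrist pictures, and the button contact height later agreed. The wrist camera's positions also differed from the top camera's by up to about 5 mm.

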